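# Tip the mould stamps from the wooden tray into the clear bin

## Task

Flip the clear bin's lid fully up so that it stays standing open, then pick up the wooden tray from the small white shelf by its raked handle and tip all four mould stamps over the tray's open end into the bin, without touching the stamps with the gripper. Set the empty tray back down flat in the middle of the small white shelf it came from, handle end towards the robot as before, and let go; leave the lid up, and do not disturb the bowl, the tin, the mould or the jar.

Things in the scene. Friction and masses are not known exactly. Their poses are not given: they have to be found in the camera images.
- bin: Clear plastic bin with a blue rim band, fixed to the table: 180 (x) x 200 (y) x 100 mm high, walls and floor 5 mm. Origin: centre of its underside. Its front faces -x (roughly to the robot); the lid is hinged along its far (+x) top edge. May stand left or right of the robot.
- bin_mouth (a point): Centre of the bin's open mouth, 100 mm above its underside; axes as the bin's.
- lid (a joint): Angle of the bin's clear flip-up lid, rad: 0 shut (flat on the rim), grows as the front edge swings up and back, 1.57 upright, stop at 1.75. A stiff hinge (0.22 N m of friction): it stays where it is left.
- lid_hinge (a point): Point on the hinge axis of the lid, mid-width, 3 mm above the rim plane and 90 mm behind the bin's centre; its y axis is the hinge axis.
- lid_lug (a point): Middle of the grip length of the blue lug that sticks out forward of the lid's front edge in the lid's plane: lug 18 mm wide (y), 14 mm thick, reaching 52 mm beyond the edge (lid 180 mm deep). The point lies 212 mm from the hinge axis, 32 mm beyond the lid's edge; axes turn with the lid.
- shelf: Small white plastic stackable shelf with a cork top, fixed to the table, on which the tray stands: 220 (x) x 200 (y) mm, its top 100 mm high, four legs at the corners, open below. Origin: centre of its underside, on the table. May stand left or right of the robot.
- tray: Loose wooden tray, 150 (x) x 130 (y) mm, about 0.16 kg; floor 5 mm thick, side walls 24 mm high and 5 mm thick, wall at the -x (handle) end 34 mm high and 6 mm thick; the +x end is open, without a wall. Origin: centre of its underside, z up out of the tray.
- tray_grip (a point): Point to grip on the middle of the raked handle, 52 mm up from its root, at (-91, 0, 75) mm in the tray's frame; axes as the tray's. The flat dark handle (70 mm wide in y, 14 mm thick) rises from the handle-end wall raked back 20 degrees from vertical: from (-73, 0, 26) mm along (-0.342, 0, 0.940) for 77 mm. Its broad faces have the normal (0.940, 0, 0.342) in the tray's frame.
- tray_lip (a point): Middle of the open pouring edge, on the tray's floor, at (75, 0, 5) mm in the tray's frame.
- stamp_a: Loose round stamp, red plastic, 46 mm diameter, 26 mm high, 35 g. Origin: centre of its underside. Starts in the tray.
- stamp_b: Loose round stamp, yellow plastic, 46 mm diameter, 26 mm high, 35 g. Origin: centre of its underside. Starts in the tray.
- stamp_c: Loose oblong stamp, green plastic, 60 (x) x 40 (y) x 26 mm, 45 g. Origin: centre of its underside. Starts in the tray.
- stamp_d: Loose oblong stamp, orange plastic, 60 (x) x 40 (y) x 26 mm, 45 g. Origin: centre of its underside. Starts in the tray.
- bowl: Bystander: blue ceramic tea bowl, 100 mm across, 52 mm high. Origin: centre of its underside.
- tin: Bystander: pink tin box, 103 x 78 x 60 mm high. Origin: centre of its underside.
- mould: Bystander: aluminium mooncake mould with a spring plunger, 68 mm across, 142 mm high. Origin: centre of its underside.
- jar: Bystander: amber jar, 80 mm across, 110 mm high. Origin: centre of its underside.
Not all that is in view belongs to the job. Several things have the shape of the stamp_a; the one meant has the colours described above.

How it is judged:
On the way, in this order (a step that is already met when the one before it is completed fails the run):
1. the lid stands up (80 degrees or more) (value of joint lid above 1.4 rad), for 0.2 s.
2. the tray's pouring edge is over the bin's mouth, with the tray tipped 20 degrees or more (x of tray_lip in the frame of bin between -0.12 and 0.12 m and y of tray_lip in the frame of bin between -0.1 and 0.1 m and height (world z) of tray_lip above 0.07 m and angle between tray's own z axis and vertical above 0.35 rad).
3. all four stamps are in the bin (x of stamp_a in the frame of bin between -0.09 and 0.09 m and y of stamp_a in the frame of bin between -0.1 and 0.1 m and z of each of stamp_a, stamp_b, stamp_c, stamp_d in the frame of bin below 0.09 m and x of stamp_b in the frame of bin between -0.09 and 0.09 m and y of stamp_b in the frame of bin between -0.1 and 0.1 m and x of stamp_c in the frame of bin between -0.09 and 0.09 m and y of stamp_c in the frame of bin between -0.1 and 0.1 m and x of stamp_d in the frame of bin between -0.09 and 0.09 m and y of stamp_d in the frame of bin between -0.1 and 0.1 m), for 0.1 s.
At the end, for the whole second after the job is handed in: All four stamps lie inside the bin (below its rim) at rest; the lid stands open at 1.3 rad or more; the tray rests flat (within 0.08 rad) on the cork mat, its centre within 50 mm of the mat's centre, handle end towards the robot, at rest (all of step 3 and value of joint lid above 1.3 rad and z of tray in the frame of shelf between 0.09 and 0.11 m and angle between tray's own z axis and vertical below 0.08 rad and horizontal distance between tray and shelf below 0.05 m and x of tray_grip in the frame of shelf below -0.04 m and linear speed of tray below 0.02 m/s and linear speed of each of stamp_a, stamp_b, stamp_c, stamp_d below 0.03 m/s); the robot touches nothing.
It fails at once if the gripper touches a stamp (contact force between the fingers and stamp_a above 0.5 N or contact force between the fingers and stamp_b above 0.5 N or contact force between the fingers and stamp_c above 0.5 N or contact force between the fingers and stamp_d above 0.5 N).
It fails at once if a bystander is moved by more than 30 mm or tipped over (distance of any of bowl, tin, mould, jar from where it was at the start of the episode above 0.03 m or angle between any of bowl, tin, mould, jar's own z axis and vertical above 0.3 rad).
It also fails if it takes over 64 s, if anything falls off the work surface, if the arm or the gripper's body presses on something with over 40 N, if the wrist force passes 120 N, or if a joint passes its speed limit or range.

## Robot

A 7-joint arm with a two-finger parallel gripper is mounted at the origin on the work surface. World frame = base frame: x ahead of the robot, y to its left, z up, the work surface at z = 0. Lengths are in m, angles in rad, forces in N, time in s.
With the tool pointing down it reaches from about 0.425 to 0.925 m from the base axis. Payload 6.8 kg.
Tool frame: the origin (TCP) lies on the front face of the gripper's body, between the roots of the fingers; the fingertips stand 73 mm ahead of it and the grasp point (between the pads) lies 54 mm ahead of it (env.nose_length is the distance from the TCP to the fingertips, in m); z points along the fingers, y is the line along which they close (so a half turn about z gives the same grasp; the last joint's range is limited). The gripper opens to 85 mm and grips with 20 to 120 N. Pads are 22 mm wide; open, the fingers measure 114 mm over their backs; the gripper's body (76 mm by 85 mm) begins 54 mm behind the grasp point. The pads swing forward as they close: fully open they stand 13 mm farther back than shut.
Start: joints at [1.093, 0.477, 0.022, 1.555, -0.011, 1.109, -0.083], TCP at [0.244, -0.629, 0.304] pointing down, gripper open.
Joint ranges: [-2.96, 2.96], [-0.34, 2.1], [-1.41, 1.46], [0.24, 2.44], [-1.37, 4.51], [0.17, 1.92], [-2.96, 2.96]. Speed limits (rad/s): [2.39, 2.39, 3.14, 3.14, 3.14, 3.14, 3.14].

## Interface

Orientations are given as a unit quaternion [w, x, y, z].
In Python, from cell import env, kin, camera, calibration, job gives the robot as it stands. The module is installed in compiled form; this text tells all that it offers. Calls block until the motion is done:
- env.reach(position, orientation): joint-space move of the TCP to a pose.
- env.movel(position, velocity=0.15, rot=None, stop_force=None): straight line of the TCP; rot=None keeps the orientation; velocity is the mean speed in m/s. With stop_force (N) it stops when the force on the tool has changed by that much, and returns True; else False.
- env.goto_joints(angles): joint-space move.
- env.grip(opening, f_grip=None): finger opening in m; f_grip is the grip in N (None keeps the last); returns when the fingers have stopped.
- env.dwell(seconds).
- kin.inverse_kinematics(position, orientation): joint angles nearest the present ones, or None.
- env.get_state(): the state.
- camera(name): name is "side" or "top" or "wrist"; returns (picture, depth): 420x560x3 uint8, blue, green, red; 420x560 float32, m along the optical axis (not along the pixel's ray), 0 where there is no reading.
- calibration(name): a dict with "fx", "fy", "cx", "cy" (pixels), "k1" (the pictures are not rectified: a ray, as slopes to the right and down, at radius r is drawn at 1 + k1 r^2 times it, then the intrinsics apply), "rvec" (rotation vector, rad) and "tvec" (3), from world to camera coordinates, as OpenCV has them. Camera axes: x right, y down, z forward; pixel columns grow to the right and rows downward; lengths in m; the calibration is good to about 2 mm. A picture is of the moment at which its call begins: read the wrist's pose just before it. calibration takes no time and is no camera call; for the wrist camera it gives the pose at the moment of the call.
A pose or a line that the arm cannot do raises env.PlanningError and nothing moves.
- job.job_done(): hands the job in; it is judged then, once.
The state is a dict: "time": time; "qpos": joint angles; "joint_velocities": joint speeds; "joint_torque": joint torques, N m; "tcp_pos": TCP position; "orientation": TCP orientation; "force": force on the tool from outside, world axes, zero at the start; "torque": the same for the moment, N m; "opening": finger opening in m; "gripper_force": force on a finger pad.
Only numpy, scipy, OpenCV 4.12 (cv2) and the standard library are available. Lean on these libraries where they do the work, as an engineer would, in place of code of your own. Each camera call takes 0.05 s, during which the arm holds its last target. There are 200 camera calls.

## Working session

There is one attempt and no reset: what is moved stays moved. The work goes in short steps, each a Python script; the robot and the scene stay as the last script left them, time stands still between calls to the robot, and variables do not carry over. Pictures are saved under pics/ and viewed, at most 10 in all, crops included, and the job is handed in when it is done.

```bash
mkdir -p pics; ls
python3 - <<'E'
from cell import env,kin,camera,calibration,job
import cv2,numpy as np
for n in("side","top"):
    p,d=camera(n); cv2.imwrite(f"pics/{n}0.png",p); np.savez(f"{n}0.npz",p=p,d=d)
    c=calibration(n);print(n,c)
    print(-cv2.Rodrigues(np.array(c["rvec"]))[0].T@np.array(c["tvec"]))
s=env.get_state();print(s["time"],s["orientation"],s["tcp_pos"],s["opening"])
E
```

```text
pics
side {'fx': 412.1119261275744, 'fy': 412.1119261275744, 'cx': 277.8357482813755, 'cy': 217.22797640582883, 'k1': -0.09104235543346459, 'rvec': array([ 2.38458412, -0.46971978,  0.16621187]), 'tvec': array([-0.5491726 ,  0.26299175,  1.25458681])}
[ 0.28006471 -0.79109909  1.11376356]
top {'fx': 427.7969531740345, 'fy': 427.7969531740345, 'cx': 281.72496430885985, 'cy': 209.2684820964195, 'k1': -0.0648279692610207, 'rvec': array([ 2.153091  , -2.15278873,  0.12822226]), 'tvec': array([0.00741491, 0.58397118, 1.19169246])}
[ 0.42946923 -0.00125701  1.25569218]
0.1 [-7.65025798e-04  9.82953362e-01  1.83853377e-01 -1.95300238e-04] [ 0.24383519 -0.62899091  0.30304726] 0.08509112950090722
```

View pics/side0.png

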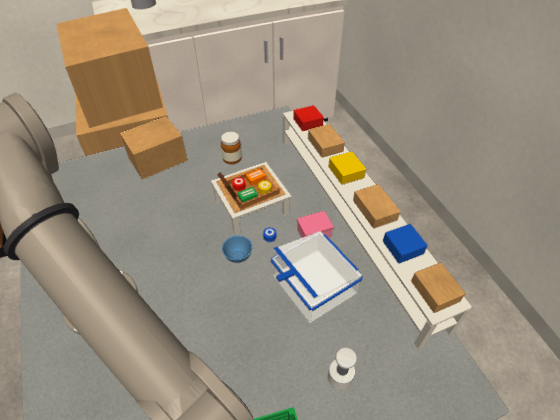

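View pics/top0.png

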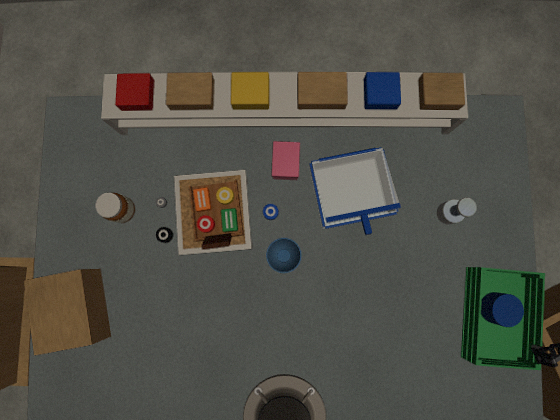

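The side view shows the tray on its shelf at about (250,190), with the bin at (318,275) and its lug at (287,273). In the top view the shelf is at (213,212), the tray handle at (216,241), the bin at (355,190) and the lug at (367,225). The mould is at (455,210), the tin at (286,160), the bowl at (284,255) and the jar at (115,207).

```bash
cat > h.py <<'E'
import numpy as np,cv2
from cell import calibration
def cam(n):
    c=calibration(n);R=cv2.Rodrigues(np.array(c["rvec"]))[0];t=np.array(c["tvec"])
    K=np.array([[c["fx"],0,c["cx"]],[0,c["fy"],c["cy"]],[0,0,1]]);return K,np.array([c["k1"],0,0,0.]),R,t
def rays(n,px):
    K,D,R,t=cam(n);u=cv2.undistortPoints(np.float64(px).reshape(-1,1,2),K,D).reshape(-1,2)
    return -R.T@t,np.c_[u,np.ones(len(u))]@R
def onz(n,px,z):
    o,r=rays(n,px);return o+r*((z-o[2])/r[:,2])[:,None]
def cloud(n,d):
    v,u=np.mgrid[:420,:560];o,r=rays(n,np.c_[u.ravel(),v.ravel()])
    P=o+r*d.reshape(-1,1);P[d.ravel()==0]=np.nan;return P.reshape(420,560,3)
def tri(pa,pb,a="top",b="side"):
    o1,r1=rays(a,pa);o2,r2=rays(b,pb);out=[]
    for x,y in zip(r1,r2):
        A=np.c_[x,-y];s=np.linalg.lstsq(A,o2-o1,rcond=None)[0]
        p,q=o1+s[0]*x,o2+s[1]*y;out.append([*(p+q)/2,np.linalg.norm(p-q)])
    return np.array(out)
E
python3 - <<'E'
from h import *
T=np.load("top0.npz");S=np.load("side0.npz")
a=cv2.resize(T["p"][140:270,160:420],None,fx=3,fy=3,interpolation=cv2.INTER_CUBIC)
b=cv2.resize(S["p"][150:330,205:375],None,fx=3,fy=3,interpolation=cv2.INTER_CUBIC)
cv2.imwrite("pics/topc.png",np.clip(a*1.4,0,255).astype('uint8'));cv2.imwrite("pics/sidec.png",b)
for n,A in(("top",T),("side",S)):
    P=cloud(n,A["d"]);h=cv2.cvtColor(A["p"],cv2.COLOR_BGR2HSV)
    z=P[...,2]
    m=(z>.08)&(z<.13)&(P[...,0]>.4)&(P[...,0]<.9)&(abs(P[...,1])<.5)
    k,l,st,ce=cv2.connectedComponentsWithStats(m.astype('uint8'))
    for i in range(1,k):
        if st[i,4]>60:
            q=P[l==i];r=cv2.minAreaRect(q[:,:2].astype('float32'));print(n,"z.08-.13",st[i],q.mean(0).round(4),r)
    b=cv2.inRange(h,(100,120,50),(130,255,255))>0
    k,l,st,ce=cv2.connectedComponentsWithStats(b.astype('uint8'))
    for i in range(1,k):
        if st[i,4]>30:
            q=P[l==i];print(n,"blue",st[i],np.nanpercentile(q,[5,50,95],axis=0).round(3).tolist())
E
```

```text
top z.08-.13 [451 119  13   7  70] [ 0.8239 -0.4842  0.102 ] ((0.8251567482948303, -0.4843880534172058), (0.027562977746129036, 0.014598368667066097), 46.04009246826172)
top z.08-.13 [105 120  14   7  68] [0.8227 0.4868 0.1026] ((0.823790967464447, 0.48525673151016235), (0.01495712623000145, 0.02512788400053978), 50.11944580078125)
top z.08-.13 [ 309  147   86   82 3416] [ 0.6627 -0.1759  0.1151] ((0.6386845707893372, -0.19080394506454468), (0.19234848022460938, 0.2150970697402954), 11.46809196472168)
top z.08-.13 [ 174  170   78   86 4295] [0.5735 0.1998 0.1037] ((0.5702671408653259, 0.1985994428396225), (0.22159771621227264, 0.19907067716121674), 4.964381217956543)
top z.08-.13 [102 193  25  28 567] [0.5849 0.4715 0.1048] ((0.5861607789993286, 0.471221923828125), (0.0763741061091423, 0.05723637714982033), 0.00192172487732023)
top z.08-.13 [368 209  31  11 136] [ 0.5619 -0.2697  0.0958] ((0.5630188584327698, -0.27019140124320984), (0.013212114572525024, 0.0862945169210434), 11.327333450317383)
top blue [ 366   72   35   33 1109] [[0.843, -0.297, 0.192], [0.883, -0.258, 0.196], [0.92
[... 1302 characters left out ...]
2165527344)
side z.08-.13 [422 323  15  14  96] [ 0.8224 -0.4925  0.1046] ((0.8239561319351196, -0.4927501678466797), (0.01600629836320877, 0.025740161538124084), 40.77072525024414)
side blue [ 383  224   44   39 1072] [[0.838, -0.303, 0.165], [0.873, -0.27, 0.195], [0.919, -0.222, 0.199]]
side blue [263 228  13  14  97] [[0.557, 0.018, 0.008], [0.572, 0.026, 0.025], [0.595, 0.059, 0.03]]
side blue [324 235  34  35  91] [[0.712, -0.24, 0.001], [0.729, -0.174, 0.108], [0.78, -0.093, 0.112]]
side blue [227 237  25  25 247] [[0.425, -0.044, 0.004], [0.463, 0.014, 0.02], [0.492, 0.038, 0.054]]
side blue [271 247  91  63 619] [[0.517, -0.303, 0.09], [0.559, -0.225, 0.143], [0.704, -0.126, 0.156]]
```

View pics/topc.png

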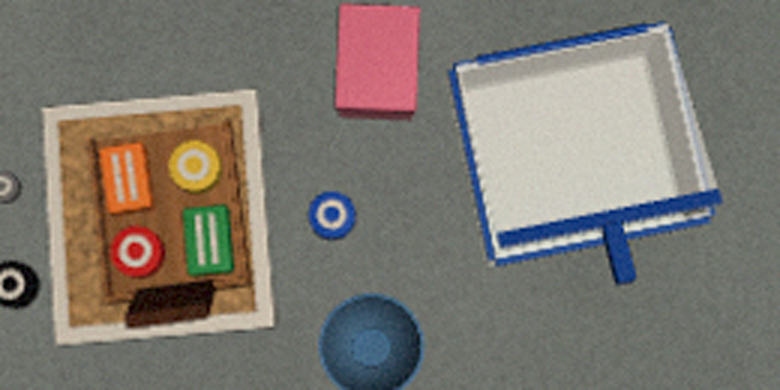

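View pics/sidec.png

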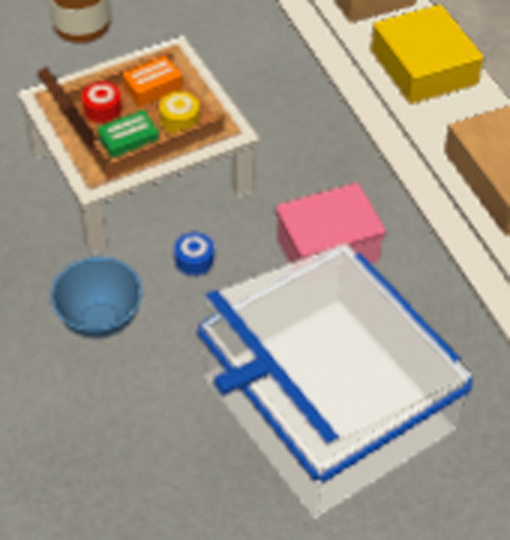

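The close-up shows the lid already standing a little open, with its blue front bar above the front rim and its lug pointing at the robot. The tray on the cork has its handle at the robot end, around crop (170,303). Next I measure these precisely.

Run:
```python
from h import *
T=np.load("top0.npz");S=np.load("side0.npz")
def ang(v):return np.degrees(np.arctan2(v[1],v[0]))
for n,A in(("top",T),("side",S)):
    P=cloud(n,A["d"]);h=cv2.cvtColor(A["p"],cv2.COLOR_BGR2HSV);z=P[...,2]
    blue=cv2.inRange(h,(100,120,50),(130,255,255))>0
    roi=(P[...,0]>.45)&(P[...,0]<.8)&(P[...,1]<-.05)&(P[...,1]>-.34)
    rim=roi&(z>.085)&(z<.106)
    print(n,"rim",rim.sum(),cv2.minAreaRect(P[rim][:,:2].astype('float32')))
    rb=rim&blue;print(" blue rim",cv2.minAreaRect(P[rb][:,:2].astype('float32')),np.median(z[rb]))
    r=cv2.minAreaRect(P[rim][:,:2].astype('float32'))
    lid=roi&blue&(z>.115);q=P[lid]
    yaw=np.radians(11.7);c=np.array(r[0]);ex=np.array([np.cos(yaw),np.sin(yaw)]);ey=np.array([-ex[1],ex[0]])
    X=(q[:,:2]-c)@ex;Y=(q[:,:2]-c)@ey
    bar=X>-.1+.0
    print(" bar yaw fit",cv2.fitLine(q[X>np.percentile(X,60)][:,:2].astype('float32'),2,0,.01,.01).ravel())
    for lo in np.arange(X.min(),X.max(),.01):
        k=(X>=lo)&(X<lo+.01)
        if k.sum()>3: print("  X%.3f n%d y[%.3f %.3f] z %.3f-%.3f"%(X[k].mean(),k.sum(),Y[k].min(),Y[k].max(),q[k,2].min(),q[k,2].max()))
    roi=(P[...,0]>.42)&(P[...,0]<.72)&(P[...,1]<.33)&(P[...,1]>.06)
    sh=roi&(z>.09)&(z<.108);q=P[sh];print(" shelf",cv2.minAreaRect(q[:,:2].astype('float32')),np.median(q[:,2]))
    dark=roi&(A["p"].max(2)<75)&(z>.12);q=P[dark]
    print(" handle",dark.sum(),q.min(0),q.max(0),np.median(q,0));
    if len(q)>20:
        top=q[q[:,2]>q[:,2].max()-.012];print("  top strip",top.min(0),top.max(0),cv2.minAreaRect(top[:,:2].astype('float32')))
    wood=roi&(z>.117)&(z<.137)&(h[...,1]<195);q=P[wood];print(" tray hi",len(q),cv2.minAreaRect(q[:,:2].astype('float32')))
    pts=[]
    for nm,lo,hi in(("red",(0,170,100),(5,255,255)),("green",(60,100,60),(85,255,255)),("yellow",(22,140,120),(34,255,255)),("orange",(6,200,170),(16,255,255))):
        m=(cv2.inRange(h,lo,hi)>0)&roi;print(" ",nm,m.sum(),np.nanmedian(P[m],0).round(4))
```

```text
top rim 625 ((0.6388004422187805, -0.19064345955848694), (0.19287949800491333, 0.21466587483882904), 11.228198051452637)
 blue rim ((0.638185977935791, -0.18980756402015686), (0.19184300303459167, 0.21068769693374634), 11.780709266662598) 0.09314741827269724
 bar yaw fit [ 0.19943792 -0.9799105   0.5664097  -0.20259257]
  X-0.130 n26 y[-0.007 0.009] z 0.154-0.162
  X-0.120 n25 y[-0.007 0.009] z 0.153-0.161
  X-0.110 n26 y[-0.007 0.009] z 0.149-0.157
  X-0.100 n25 y[-0.008 0.009] z 0.140-0.156
  X-0.091 n24 y[-0.007 0.009] z 0.146-0.155
  X-0.080 n240 y[-0.097 0.099] z 0.138-0.153
  X-0.074 n101 y[-0.099 0.099] z 0.138-0.149
 shelf ((0.5702671408653259, 0.1985994428396225), (0.22159771621227264, 0.19907067716121674), 4.964381217956543) 0.10065971316483724
 handle 443 [0.4669465  0.11107821 0.12076956] [0.64924556 0.25432047 0.20499446] [0.49057168 0.16797567 0.17247947]
  top strip [0.4669465  0.13889443 0.19317967] [0.48716806 0.20372749 0.20499446] ((0.4760483205318451, 0.1712736040353775), (0.014257825911045074, 0.06571168452501297), 8.246003150939941)
 tray hi 1091 ((0.56924605369
[... 872 characters left out ...]
26758, 0.19784852862358093), (0.22301402688026428, 0.20518498122692108), 5.221629619598389) 0.09974834761114537
 handle 47 [0.47190144 0.13364475 0.12761081] [0.49927444 0.14455486 0.19655129] [0.48804167 0.13906852 0.16562524]
  top strip [0.47190144 0.13503943 0.18674981] [0.48567991 0.14136168 0.19655129] ((0.47827914357185364, 0.13838115334510803), (0.014352678321301937, 0.004068172536790371), 22.992704391479492)
 tray hi 471 ((0.5650051832199097, 0.18388763070106506), (0.15433348715305328, 0.1372324824333191), 8.153555870056152)
  red 102 [0.5284 0.1951 0.1298]
  green 119 [0.5373 0.134  0.1312]
  yellow 107 [0.604  0.1472 0.1307]
  orange 146 [0.5951 0.2057 0.129 ]
  return np.nanmean(a, axis, out=out, keepdims=keepdims)
```

```bash
cat >> h.py <<'E'
from cell import env,kin,camera,job
from scipy.spatial.transform import Rotation as Ro
B=np.array([.637,-.191]);BY=np.radians(11.6)
def q(R):return np.roll(Ro.from_matrix(R).as_quat(),1)
def Rz(a):return Ro.from_euler('z',a).as_matrix()
def lidpose(a,phi,back=0.):
    z=np.array([np.sin(phi),0,-np.cos(phi)]);y=np.array([0,-1.,0])
    R=Rz(BY)@np.c_[np.cross(y,z),y,z]
    p=np.r_[B,0]+Rz(BY)@np.array([.09-.212*np.cos(a),0,.103+.212*np.sin(a)])
    return p-(.054+back)*R[:,2],q(R)
# tray pose (pos, yaw, pitch) -> tool pose gripping the handle; sgn: tool y direction
G=np.array([-.091,0,.075])
def traypose(p,yaw,pitch=0.,sgn=1,back=0.):
    z=np.array([.342,0,-.940]);z/=np.linalg.norm(z);y=sgn*np.array([-z[2],0,z[0]])
    W=Rz(yaw)@Ro.from_euler('y',pitch).as_matrix()
    R=W@np.c_[np.cross(y,z),y,z]
    return np.array(p)+W@G-(.054+back)*R[:,2],q(R)
TR=np.array([.570,.1845,.100]);TY=np.radians(7.5)
SH=np.array([.569,.198,.100]);SY=np.radians(5.1)
LIP=np.array([.075,0,.005])
def pourpose(lip,pitch,sgn,yaw=BY,back=0.): # lip in bin frame
    W=Rz(yaw)@Ro.from_euler('y',pitch).as_matrix()
    p=np.r_[B,0]+Rz(BY)@np.array(lip)-W@LIP
    return traypose(p,yaw,pitch,sgn,back)
E
python3 - <<'E'
from h import *
def t(nm,P):
    s=kin.inverse_kinematics(*P);print(nm,P[0].round(3),None if s is None else np.round(s,2))
for a,phi in((.225,0),(.225,.0),(1.65,0),(1.65,.4),(1.65,.7),(1.65,1.)):t(("lid",a,phi),lidpose(a,phi));
t("pre",lidpose(.225,0,.1));t("post",lidpose(1.65,.7,.1))
for s in(1,-1):
    t(("tray",s),traypose(TR,TY,0,s));t("up",traypose(TR+[0,0,.12],TY,0,s))
    for lz,pt in((.2,0),(.17,.4),(.14,.7),(.14,.9),(.14,1.05)):t(("pour",pt),pourpose([-.03,0,lz],pt,s))
E
```

```text
('lid', 0.225, 0) [ 0.523 -0.214  0.204] [ 0.39  0.42 -0.15  1.91  0.08  0.82 -1.16]
('lid', 0.225, 0.0) [ 0.523 -0.214  0.204] [ 0.39  0.42 -0.15  1.91  0.08  0.82 -1.16]
('lid', 1.65, 0) [ 0.742 -0.17   0.368] [ 0.24  0.59 -0.17  1.22  0.1   1.33 -1.29]
('lid', 1.65, 0.4) [ 0.721 -0.174  0.364] [ 0.38  0.42 -0.24  1.55 -0.06  0.81 -1.16]
('lid', 1.65, 0.7) [ 0.708 -0.177  0.356] [ 0.53  0.36 -0.34  1.76 -0.41  0.42 -0.8 ]
('lid', 1.65, 1.0) [ 0.697 -0.179  0.344] [-0.56  0.72  1.28  2.01  4.32  1.09  0.34]
pre [ 0.523 -0.214  0.304] [ 0.41  0.3  -0.16  1.81  0.05  1.03 -1.14]
post [ 0.644 -0.189  0.432] [ 0.65  0.21 -0.39  1.79 -0.44  0.57 -0.78]
('tray', 1) [0.461 0.17  0.226] [ 0.43  0.37 -1.13  2.2   0.89  0.65 -1.18]
up [0.461 0.17  0.346] [ 0.42  0.07 -0.99  2.07  0.3   0.74 -0.62]
('pour', 0) [ 0.427 -0.234  0.321] [ 0.88  0.08 -0.41  2.09 -0.28  0.72  0.87]
('pour', 0.4) [ 0.487 -0.222  0.353] [ 0.67  0.25 -0.44  1.78  0.14  1.18  0.38]
('pour', 0.7) [ 0.546 -0.21   0.351] [ 0.46  0.45 -0.36  1.54  0.26  1.52  0.25]
('pour', 0.9) [ 0.588 -0.201  0.36 ] [ 0.34  0.59 -0.3   1.34  0.3   1.77  0.23]
('pour', 1.05) [ 0.62  -0.194  0.36 ] [0.11 0.69 0.02 1.2  0.21 1.91 0.34]
('tray', -1) [0.461 0.17  0.226] [ 0.46  0.39 -1.17  2.2   0.92  0.67  1.93]
up [0.461 0.17  0.346] [ 0.64  0.12 -1.23  2.06  0.38  0.76  2.47]
('pour', 0) [ 0.427 -0.234  0.321] [ 0.48  0.06  0.01  2.12 -0.34  0.72 -2.23]
('pour', 0.4) [ 0.487 -0.222  0.353] [ 0.22  0.22  0.09  1.81  0.01  1.16 -2.63]
('pour', 0.7) [ 0.546 -0.21   0.351] [ 0.1   0.43  0.15  1.57  0.09  1.47 -2.72]
('pour', 0.9) [ 0.588 -0.201  0.36 ] [ 0.04  0.58  0.18  1.37  0.12  1.71 -2.73]
('pour', 1.05) [ 0.62  -0.194  0.36 ] [ 0.    0.7   0.22  1.21  0.13  1.89 -2.72]
```

Run:
```python
from h import *
env.grip(.05,30)
env.reach(*lidpose(.225,0,.1))
p,o=lidpose(.225,0)
print("stop",env.movel(p,.12,o,stop_force=12))
env.grip(0.0,30);s=env.get_state();print(s["opening"],s["gripper_force"],s["force"],s["time"])
if s["opening"]>.012:
    for a in np.linspace(.225,1.66,8)[1:]:
        env.movel(lidpose(a,.4*(a-.225)/1.435)[0],.12,lidpose(a,.4*(a-.225)/1.435)[1])
        s=env.get_state();print(round(a,2),s["force"].round(1),round(s["opening"],4),round(s["time"],2))
p,d=camera("side");cv2.imwrite("pics/lid.png",cv2.resize(p[60:330,180:420],None,fx=2.2,fy=2.2));np.savez("side1.npz",p=p,d=d)
```

```text
stop False
0.017299425915678537 34.54571485519409 [ 0.38563027 -0.9475646   0.31726578] 3.725
0.43 [ 1.8 -1.9  1.6] 0.0174 4.22
0.64 [ 2.7 -4.   1. ] 0.0175 4.72
0.84 [ 3.  -4.7  1.2] 0.0177 5.22
1.04 [ 3.2 -4.8 -1.7] 0.018 5.71
1.25 [ 2.  -5.1 -0.4] 0.0174 6.19
1.46 [ 1.  -6.   0.6] 0.0174 6.67
1.66 [ 1.7 -5.4  2.6] 0.0177 7.17
```

View pics/lid.png

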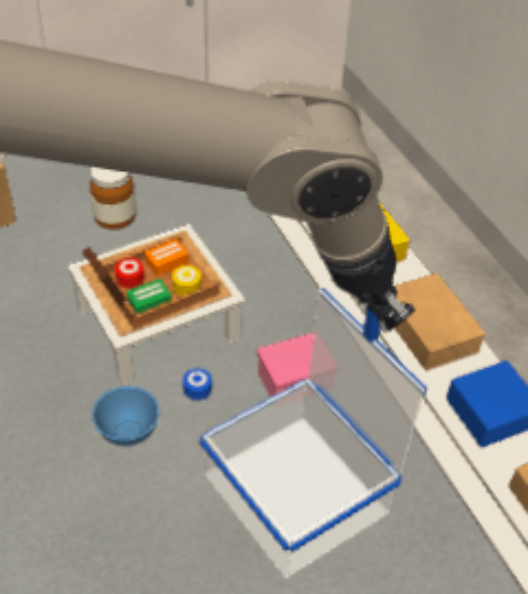

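The lid stands upright with the lug in the gripper, around (375,325). I release it, then grasp the tray.

Run:
```python
from h import *
env.grip(.06)
env.movel(lidpose(1.66,.4,.1)[0],.2)
s1=traypose(TR,TY,0,1,.1)
sg=-1
env.reach(*traypose(TR,TY,0,sg,.1))
p,o=traypose(TR,TY,0,sg)
print("stop",env.movel(p,.1,o,stop_force=10))
P,d=camera("side");cv2.imwrite("pics/g.png",cv2.resize(P[100:300,180:400],None,fx=2.5,fy=2.5))
C=cloud("side",d);h=cv2.cvtColor(P,cv2.COLOR_BGR2HSV);b=cv2.inRange(h,(100,120,50),(130,255,255))>0
m=b&(C[...,2]>.27)&(C[...,2]<.4)&(C[...,0]<.8)&(C[...,1]<-.05);qq=C[m];print("lid top",np.median(qq,0),((qq[:,:2]-B)@[np.cos(BY),np.sin(BY)]).mean())
s=env.get_state();print(s["qpos"].round(2),s["time"],s["force"])
```

```text
stop False
lid top [ 0.72714793 -0.17903219  0.30796825] 0.09214733233032907
[-1.32  0.23  0.88  2.29 -0.16  0.37  2.93] 12.4917 [0.58565746 0.25004171 0.35042222]
```

View pics/g.png

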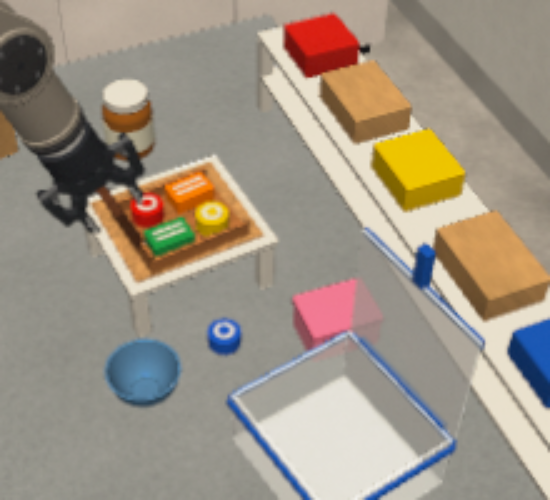

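Before grasping, I back off into a better-conditioned arm configuration, because joint 7 is close to its limit. Then I check the whole carry path from there.

Run:
```python
from h import *
env.movel(traypose(TR,TY,0,-1,.15)[0],.25)
env.goto_joints([-.375,.08,0,2.05,-.3,.73,-.01])
s=env.get_state();print(s["tcp_pos"],Ro.from_quat(np.roll(s["orientation"],-1)).as_matrix().round(2).tolist(),s["time"])
def t(nm,P):
    k=kin.inverse_kinematics(*P);print(nm,P[0].round(3),None if k is None else np.round(k,2))
t("up",traypose(TR+[0,0,.12],TY,0,1));t("tray",traypose(TR,TY,0,1))
for lz,pt in((.2,0),(.17,.4),(.14,.7),(.14,.9),(.14,1.05)):t(("pour",pt),pourpose([-.03,0,lz],pt,1))
```

```text
[0.4867549  0.17886855 0.33834634] [[-0.2, 0.96, 0.2], [0.95, 0.13, 0.29], [0.25, 0.25, -0.94]] 15.875
up [0.461 0.17  0.346] [-0.53 -0.   -0.03  2.12  0.21  0.72 -0.56]
tray [0.461 0.17  0.226] [-0.6   0.17  0.06  2.26  0.33  0.41 -0.7 ]
('pour', 0) [ 0.427 -0.234  0.321] [ 0.02  0.04  0.49  2.14 -0.37  0.73  0.95]
('pour', 0.4) [ 0.487 -0.222  0.353] [ 0.02  0.22  0.33  1.83 -0.05  1.15  0.57]
('pour', 0.7) [ 0.546 -0.21   0.351] [-0.03  0.44  0.32  1.58  0.03  1.46  0.48]
('pour', 0.9) [ 0.588 -0.201  0.36 ] [-0.04  0.59  0.31  1.37  0.07  1.7   0.46]
('pour', 1.05) [ 0.62  -0.194  0.36 ] [-0.04  0.71  0.31  1.21  0.1   1.88  0.46]
```

Run:
```python
from h import *
env.reach(*traypose(TR,TY,0,1,.1))
p,o=traypose(TR,TY,0,1)
print("stop",env.movel(p,.12,o,stop_force=10))
env.grip(0,100);s=env.get_state();print(s["opening"],s["gripper_force"],s["time"])
if s["opening"]>.01:
    env.movel(traypose(TR+[0,0,.11],TY,0,1)[0],.12)
    s=env.get_state();print(s["force"],s["torque"])
    env.movel(pourpose([-.06,0,.2],0.,1)[0],.2,pourpose([-.06,0,.2],0.,1)[1])
    P,d=camera("top");a=np.clip(P[100:300,230:430]*1.4,0,255).astype('uint8')
    Q,e=camera("side");cv2.imwrite("pics/pre.png",np.hstack([cv2.resize(a,(380,380)),cv2.resize(Q[150:350,190:390],(380,380))]))
    h=cv2.cvtColor(P,cv2.COLOR_BGR2HSV);C=cloud("top",d)
    for nm,lo,hi in(("red",(0,170,90),(5,255,255)),("green",(60,100,60),(85,255,255)),("yellow",(22,140,110),(34,255,255))):
        m=(cv2.inRange(h,lo,hi)>0)&(C[...,2]>.15)&(C[...,1]<0)&(C[...,0]<.8);print(nm,m.sum(),np.nanmedian(C[m],0).round(3))
    s=env.get_state();print(s["opening"],s["time"],s["tcp_pos"])
```

```text
stop False
0.013219667145395636 98.43370914459229 17.9833
[-1.061143   -0.21745255 -3.15997079] [-0.12719209  0.88412676  0.05493348]
red 167 [ 0.468 -0.193  0.226]
green 249 [ 0.485 -0.256  0.225]
yellow 143 [ 0.546 -0.235  0.226]
0.013290432217843835 21.375 [ 0.39760335 -0.23966735  0.32073742]
```

View pics/pre.png

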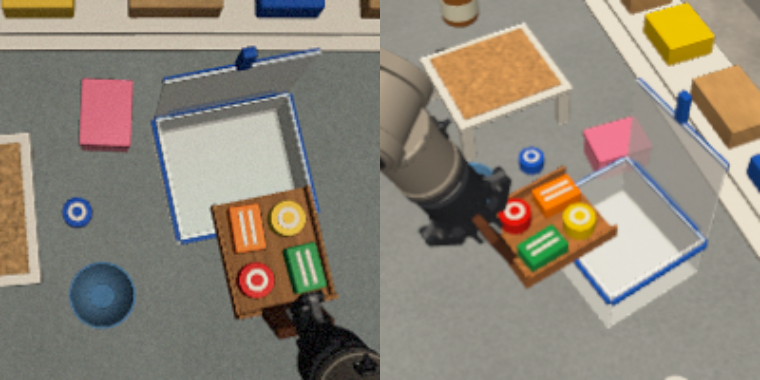

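The tray is level with its lip over the bin and all four stamps aboard, so I pour.

Run:
```python
from h import *
for lz,pt,v in((.155,.3,.1),(.14,.5,.07),(.135,.7,.07),(.135,.9,.08),(.135,1.0,.08)):
    p,o=pourpose([-.045,0,lz],pt,1);env.movel(p,v,o)
env.dwell(.6)
P,d=camera("top");Q,e=camera("side");a=np.clip(P[100:300,230:430]*1.4,0,255).astype('uint8')
cv2.imwrite("pics/pour.png",np.hstack([cv2.resize(a,(390,390)),cv2.resize(Q[150:350,190:390],(390,390))]))
s=env.get_state();print(s["opening"],s["time"],s["force"],s["torque"])
```

```text
0.013148112693219907 25.3917 [-0.2350649   0.44659141 -1.26702527] [ 0.16436735 -0.857454    0.02018901]
```

View pics/pour.png

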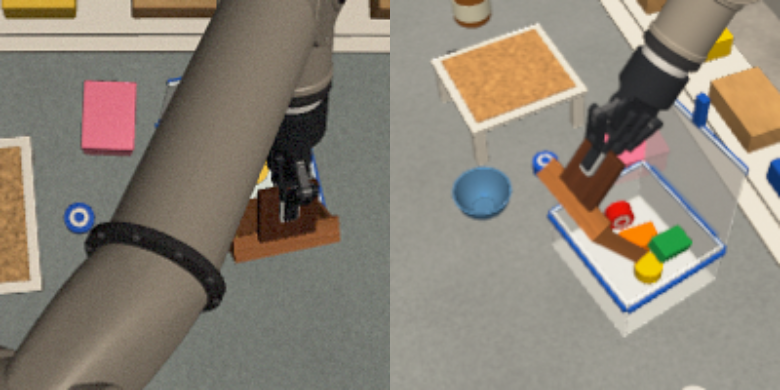

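All four stamps lie in the bin: red (620,215), orange (640,235), green (670,243) and yellow (648,268). Next I level the tray and carry it back.

Run:
```python
from h import *
for lz,pt,v in((.2,1.0,.12),(.22,.5,.15),(.22,0,.15)):
    p,o=pourpose([-.06,0,lz],pt,1);env.movel(p,v,o)
p,o=traypose(SH+[0,0,.11],SY,0,1);env.movel(p,.2,o)
env.movel(traypose(SH+[0,0,.02],SY,0,1)[0],.12)
P,d=camera("top");Q,e=camera("side");np.savez("back.npz",P=P,d=d,Q=Q,e=e)
a=np.clip(P[130:280,160:430]*1.4,0,255).astype('uint8')
cv2.imwrite("pics/back.png",np.hstack([cv2.resize(a,(468,260)),cv2.resize(Q[150:350,190:390],(260,260))]))
for n,A,D in(("top",P,d),("side",Q,e)):
    C=cloud(n,D);h=cv2.cvtColor(A,cv2.COLOR_BGR2HSV);L=C-np.r_[B,0];X=L@Rz(BY)
    for nm,lo,hi in(("red",(0,170,80),(5,255,255)),("green",(60,100,50),(85,255,255)),("yellow",(22,140,90),(34,255,255)),("orange",(6,180,110),(16,255,255))):
        m=(cv2.inRange(h,lo,hi)>0)&(abs(X[...,0])<.1)&(abs(X[...,1])<.11)
        print(n,nm,m.sum(),np.nanpercentile(X[m],[2,98],axis=0).round(3).tolist() if m.sum() else 0)
    z=C[...,2];m=(z>.125)&(z<.16)&(C[...,0]>.48)&(C[...,0]<.68)&(C[...,1]>.1)&(C[...,1]<.3);print(cv2.minAreaRect(C[m][:,:2].astype('float32')))
print(env.get_state()["time"])
```

```text
top red 108 [[0.006, 0.058, 0.038], [0.045, 0.086, 0.054]]
top green 250 [[0.026, -0.043, 0.047], [0.083, -0.008, 0.064]]
top yellow 132 [[-0.01, -0.05, 0.027], [0.024, -0.009, 0.037]]
top orange 253 [[0.003, 0.001, 0.027], [0.059, 0.041, 0.036]]
((0.5692060589790344, 0.19760969281196594), (0.15079976618289948, 0.1294197291135788), 5.161741733551025)
side red 109 [[0.002, 0.055, 0.025], [0.042, 0.085, 0.056]]
side green 235 [[0.023, -0.045, 0.035], [0.083, -0.01, 0.063]]
side yellow 182 [[-0.015, -0.052, 0.01], [0.027, -0.007, 0.04]]
side orange 208 [[-0.004, -0.0, 0.017], [0.054, 0.04, 0.037]]
((0.5637736916542053, 0.1966983675956726), (0.1567476987838745, 0.13665372133255005), 4.978407382965088)
31.15
```

View pics/back.png

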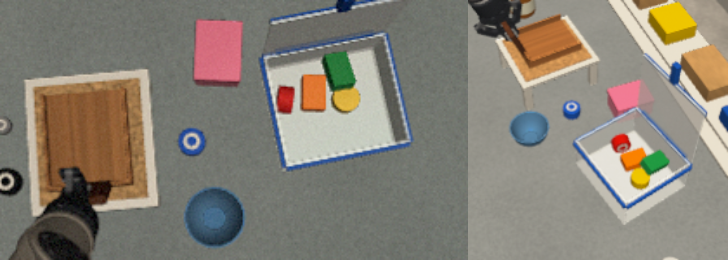

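All four stamps are in the bin and below the rim (every measured z is 64 mm or less). The tray is centred over the shelf, so I set it down.

Run:
```python
from h import *
env.movel(traypose(SH+[0,0,.004],SY,0,1)[0],.06)
print("stop",env.movel(traypose(SH-[0,0,.004],SY,0,1)[0],.02,stop_force=5),env.get_state()["tcp_pos"]-traypose(SH,SY,0,1)[0])
env.grip(.06,30);env.dwell(.2)
env.movel(traypose(SH,SY,0,1,.13)[0],.15);env.dwell(.5)
for n in("top","side"):
    P,d=camera(n);C=cloud(n,d);z=C[...,2]
    m=(z>.117)&(z<.137)&(C[...,0]>.48)&(C[...,0]<.68)&(C[...,1]>.1)&(C[...,1]<.3);print(n,cv2.minAreaRect(C[m][:,:2].astype('float32')))
    c,s=np.cos(SY),np.sin(SY);X=(C-SH)@Rz(SY);f=(abs(X[...,0])<.06)&(abs(X[...,1])<.055)&(abs(X[...,2]-.005)<.015)
    F=C[f];print(np.linalg.lstsq(np.c_[F[:,:2]-SH[:2],np.ones(len(F))],F[:,2],rcond=None)[0].round(4))
    h=cv2.cvtColor(P,cv2.COLOR_BGR2HSV);b=cv2.inRange(h,(100,120,50),(130,255,255))>0
    m=b&(z>.29)&(z<.4)&(C[...,0]<.8);print("lid",np.nanmedian(C[m],0))
print(env.get_state()["time"],env.get_state()["force"])
```

```text
stop True [0.00052944 0.0002581  0.00109794]
top ((0.5674165487289429, 0.19727329909801483), (0.14925988018512726, 0.1292261928319931), 4.911916732788086)
[0.0008 0.0012 0.1063]
lid [ 0.7300624  -0.1717025   0.33255751]
side ((0.5626448392868042, 0.19625529646873474), (0.15415161848068237, 0.13751104474067688), 6.033322334289551)
[ 0.0022 -0.0037  0.106 ]
lid [ 0.72643618 -0.17869136  0.31858958]
34.1833 [ 0.16342528 -0.1422596  -0.88913965]
```

The tray lies flat and centred, the lid is up and the gripper is clear, so I hand the job in.

```bash
python3 -c "
from cell import job
print(job.job_done())"
```

```text
the job is handed in; nothing more can be done
None
```

I handed the job in at about 34 s of the 64 s limit (no verdict came back): the lid is standing up, all four stamps are in the bin below its rim, the empty tray is flat and centred on the shelf and released, and the gripper is clear.

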